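# Test the foot pads of goldsmith's work blocks on a tilted plate

## Robot

A 6-joint arm with a two-finger parallel gripper is mounted at the origin on the work surface. World frame = base frame: x ahead of the robot, y to its left, z up, the work surface at z = 0. Lengths are in mm, angles in rad, forces in N, time in s.
With the tool pointing down it reaches from about 250 to 725 mm from the base axis. Payload 9.7 kg.
Tool frame: the origin (TCP) lies at the very end of the fingers, on their centre line; the grasp point (between the pads) lies pinch_z behind it (pinch_z is the distance from the TCP to the grasp point, in mm); z points along the fingers, y is the line along which they close (so a half turn about z gives the same grasp; the last joint's range is limited). The gripper opens to 85 mm and grips with 20 to 120 N. Pads are 22 mm wide; open, the fingers measure 114 mm over their backs; the gripper's body (76 mm by 85 mm) begins 54 mm behind the grasp point. The pads swing forward as they close: fully open they stand 13 mm farther back than shut.
Start: joints at [-1.335, 0.087, 0.176, 1.66, 0, 1.571], TCP at [128.489, -534.778, 231.284] pointing down, gripper open.
Joint ranges: [-3.13, 3.13], [-0.85, 1.81], [-1.15, 1.24], [-2.2, 2.28], [-1.44, 1.52], [-3.14, 3.14]. Speed limits (rad/s): [2.22, 2.22, 2.57, 3.14, 3.14, 3.14].

## Interface

Orientations are given as a unit quaternion [x, y, z, w].
In Python, from station import * gives the robot as it stands.
- The arm moves only by the tool send_rows, never from a script. Its argument "motion" is a list of rows, each a list of 7 numbers: the opening, from 0 (shut) to 1 (fully open), then the shift along the world's x, y, z in m, then the turn, a rotation vector about the world's x, y, z in degrees. A call has 1 to 20 rows; each row is the pose to reach, as a shift and turn from the pose commanded when the call began; what a row does not reach only later rows make up. A row lasts 1/12 s, in which the tool goes at most 41.7 mm and 7.16 degrees, less where a joint would pass 70% of its speed; a pose out of reach is approached as far as the arm can. A call with a gripper value outside its range is refused whole. The fingers move at their own pace and stop on an object; "squeeze" is the grip in N (left out, the last holds). Time passes only in rows, so rows that repeat a pose let the fingers close. It gives the time, the measured TCP pose, the force, the opening and the grip force at its end, in the units of the state.
- read_state(): the state, without advancing time (a new reading comes with each control period).
- get_image(name): name is "scene" or "top"; returns a dict with "image" (400x640x3 uint8, red, green, blue), "K" (3x3 intrinsics, pixels), "origin" and "rotation" of the camera in the world. Camera axes: x right, y down, z forward; pixel columns grow to the right and rows downward; lengths in mm; the calibration is good to about 2 mm. A picture is of the moment at which its call begins. There is no depth.
- sign_off(): hands the job in; it is judged then, once.
The state is a dict: "t": time; "q": joint angles; "joint_velocities": joint speeds; "tau": joint torques, N m; "ee_pos": TCP position; "ee_rot": TCP orientation; "force": force on the tool from outside, world axes, zero at the start; "ft_torque": the same for the moment, N m; "gripper_width": finger opening in mm; "gripper_force": force on a finger pad.
Only numpy, scipy, OpenCV 4.12 (cv2) and the standard library are available. Lean on these libraries where they do the work, as an engineer would, in place of code of your own. Each camera call takes 0.05 s, during which the arm holds its last target. There are 200 camera calls.

## Task

Find out which of the three wooden work blocks on the soldering board still have grippy foot pads. Set each one in turn, pad down, on the tilted steel plate wholly above the yellow line, under the lamp bar, and let go for about a second: a block that slides is left where it comes to rest at the foot of the plate, without being carried, pushed or dropped there, and a block that stays put is taken off again and stood upright in the green tray. Leave the other things on the bench where they are.

Things in the scene. Friction and masses are not known exactly. Their poses are not given: they have to be found in the camera images.
- block_a: one of three identical-looking work blocks: 50 x 36 x 35 mm (x, y, z), dark wood, brass top, 5 mm black foot pad; 0.13 to 0.25 kg. Origin at the centre of the underside, z up. Starts upright on the soldering board, its 50 mm side within 0.75 rad of world x. Its pad either grips the steel plate or slides off when let go on the slope; neither looks nor name tell which
- block_b: as block_a
- block_c: as block_a
- plate: tilted smooth steel test plate, fixed, 28 degree slope, 140 mm wide, 235 mm long. Origin in its upper surface, mid-width, at the low end (nearest the robot), at the face of the 22 mm high red stop. x points uphill along the surface (within 0.2 rad of straight away from the robot), y across, z square out of the surface. Side rails 8 mm high, 130 mm apart
- test_spot (a point): middle of the test place in the plate's surface, plate x = 185 mm, axes as the plate's. The 6 mm broad yellow line lies at plate x = 145 mm, so a block centred here, its 50 mm side along the slope, is wholly above it. From here a bad block slides to the stop, or to a block already there, within about a second
- lamp_edge (a point): middle of the lower near edge of the fixed aluminium lamp bar, 130 mm vertically above and 10 mm horizontally uphill of the test spot; axes as the ramp's. The bar is level, 190 mm long across the plate, 58 mm deep uphill from here, 20 mm thick. A vertical gripper over the test spot strikes it; one held square to the plate, its body leaning towards the robot, passes before it
- ramp: fixed wooden stand of the plate and lamp bar, 250 x 150 mm at its foot; origin under its centre on the bench, x level in the uphill direction. The bar's two 12 mm posts stand 88 mm either side of the middle, 60 mm horizontally uphill of the test spot
- board: grey soldering board, fixed, 220 x 270 x 15 mm, origin at the centre of its underside on the bench; its top is 15 mm above the bench
- tray: green open tray for good blocks, fixed, 130 x 130 mm outside, walls 5 mm thick and 18 mm high, floor 5 mm thick; origin at the centre of its underside on the bench
- loupe: bystander: black loupe, 34 mm across, 20 mm high, on the soldering board; origin under its centre
- compound_bar: bystander: reddish polishing bar 30 x 22 x 20 mm on the soldering board; origin under its centre
- bead_dish: bystander: glass dish 68 mm across, 22 mm high; origin under its centre
- chasing_hammer: bystander: hammer 230 mm long lying at the left edge of the bench
- caliper: bystander: caliper about 200 mm long lying on the right side of the bench
- handpiece: bystander: flexible-shaft handpiece about 200 mm long, lying beyond the ramp
- ring_jar: bystander: clear jar with a steel lid, 56 mm across, 60 mm high; origin under its centre
There are look-alikes about, which are no part of the job. Leave any blue or purple look-alike of the block_a alone.

How it is judged (in metres and radians):
On the way:
1. a block that grips stands by itself on the plate above the yellow line, untouched, for half a second (((x of block_a in the frame of plate between 0.16 and 0.235 m and y of block_a in the frame of plate between -0.07 and 0.07 m and z of block_a in the frame of plate between -0.01 and 0.008 m and contact force between the fingers and block_a below 0.2 N) or (x of block_b in the frame of plate between 0.16 and 0.235 m and y of block_b in the frame of plate between -0.07 and 0.07 m and z of block_b in the frame of plate between -0.01 and 0.008 m and contact force between the fingers and block_b below 0.2 N) or (x of block_c in the frame of plate between 0.16 and 0.235 m and y of block_c in the frame of plate between -0.07 and 0.07 m and z of block_c in the frame of plate between -0.01 and 0.008 m and contact force between the fingers and block_c below 0.2 N))), for 0.5 s.
At the end, for the whole second after the job is handed in: Each block that slides rests on the plate's lower part, its origin 10 to 125 mm up from the stop and within 20 mm of the surface; each block that grips stands upright (within 0.15 rad) at rest on the tray's floor, at most 60 mm off centre along either side (((x of block_a in the frame of tray between -0.06 and 0.06 m and y of block_a in the frame of tray between -0.06 and 0.06 m and z of block_a in the frame of tray between -0.01 and 0.015 m and angle between block_a's own z axis and vertical below 0.15 rad and x of block_b in the frame of plate between 0.01 and 0.125 m and y of block_b in the frame of plate between -0.07 and 0.07 m and z of block_b in the frame of plate between -0.01 and 0.02 m and x of block_c in the frame of plate between 0.01 and 0.125 m and y of block_c in the frame of plate between -0.07 and 0.07 m and z of block_c in the frame of plate between -0.01 and 0.02 m) or (x of block_a in the frame of plate between 0.01 and 0.125 m and y of block_a in the frame of plate between -0.07 and 0.07 m and z of block_a in the frame of plate between -0.01 and 0.02 m and x of block_b in the frame of tray between -0.06 and 0.06 m and y of block_b in the frame of tray between -0.06 and 0.06 m and z of block_b in the frame of tray between -0.01 and 0.015 m and angle between block_b's own z axis and vertical below 0.15 rad and x of block_c in the frame of plate between 0.01 and 0.125 m and y of block_c in the frame of plate between -0.07 and 0.07 m and z of block_c in the frame of plate between -0.01 and 0.02 m) or (x of block_a in the frame of plate between 0.01 and 0.125 m and y of block_a in the frame of plate between -0.07 and 0.07 m and z of block_a in the frame of plate between -0.01 and 0.02 m and x of block_b in the frame of plate between 0.01 and 0.125 m and y of block_b in the frame of plate between -0.07 and 0.07 m and z of block_b in the frame of plate between -0.01 and 0.02 m and x of block_c in the frame of tray between -0.06 and 0.06 m and y of block_c in the frame of tray between -0.06 and 0.06 m and z of block_c in the frame of tray between -0.01 and 0.015 m and angle between block_c's own z axis and vertical below 0.15 rad)) and linear speed of each of block_a, block_b, block_c below 0.03 m/s); the robot touches nothing.
It fails at once if a block is touched by the fingers, or comes down from above, on the lower part of the plate (below 120 mm from the stop, within 30 mm of the surface) ((x of block_a in the frame of plate between -0.03 and 0.12 m and y of block_a in the frame of plate between -0.08 and 0.08 m and z of block_a in the frame of plate between -0.02 and 0.03 m and (contact force between the fingers and block_a above 1 N or z of block_a in the frame of plate above 0.014 m)) or (x of block_b in the frame of plate between -0.03 and 0.12 m and y of block_b in the frame of plate between -0.08 and 0.08 m and z of block_b in the frame of plate between -0.02 and 0.03 m and (contact force between the fingers and block_b above 1 N or z of block_b in the frame of plate above 0.014 m)) or (x of block_c in the frame of plate between -0.03 and 0.12 m and y of block_c in the frame of plate between -0.08 and 0.08 m and z of block_c in the frame of plate between -0.02 and 0.03 m and (contact force between the fingers and block_c above 1 N or z of block_c in the frame of plate above 0.014 m))).
It fails at once if a bystander is shifted by more than 30 mm (distance of any of loupe, compound_bar, bead_dish, chasing_hammer, caliper, handpiece, ring_jar from where it was at the start of the episode above 0.03 m).
It also fails if it takes over 72 s, if anything falls off the work surface, if the arm or the gripper's body presses on something with over 40 N, if the wrist force passes 120 N, or if a joint passes its speed limit or range.

## Working session

There is one attempt and no reset: what is moved stays moved. The work goes in short steps, Python scripts to look and compute and a tool call to move; the robot and the scene stay as the last step left them, time stands still between calls to the robot, and variables do not carry over. Pictures are saved under pics/ and viewed, at most 10 in all, crops included, and the job is handed in when it is done.

Besides the shell and the picture viewer there is one more tool, called after "Emit:" as name([rows], argument=value, ...), one row to a line, values as JSON. send_rows: Moves the arm, as the interface text tells. Its arguments: {"type":"object","properties":{"motion":{"type":"array","items":{"type":"array","items":{"type":"number"}}},"squeeze":{"type":"number"}},"required":["motion"]}

```bash
mkdir -p pics; ls; python3 - <<'E'
from station import *
import cv2
s=read_state(); print(s)
for n in("scene","top"):
    d=get_image(n); cv2.imwrite(f"pics/{n}0.png",d["image"][...,::-1]); print(n,d["K"],d["origin"],d["rotation"])
E
```

```text
pics
{'t': 0.0, 'q': array([-1.33501022e+00,  8.74593240e-02,  1.75078936e-01,  1.65980588e+00,
       -7.27416142e-06,  1.57080638e+00]), 'joint_velocities': array([ 9.50545342e-05, -1.40905760e-03,  1.24321815e-03, -9.74078352e-04,
       -2.35806571e-03, -2.98864700e-04]), 'tau': array([-5.21439506e-04, -5.20384526e+01,  4.64803898e+01,  1.61192886e-02,
       -5.22390314e-05, -7.52912740e-06]), 'ee_pos': array([ 128.42340665, -534.53840858,  230.55516682]), 'ee_rot': array([ 9.93059010e-01,  1.17615131e-01, -8.53576609e-05, -6.89716816e-04]), 'force': array([ 0.40947568, -0.20370252,  0.38603048]), 'ft_torque': array([-0.00681003,  0.00802014,  0.07515018]), 'gripper_force': 0.0, 'gripper_width': 85.29318091272852}
scene [[367.20752962   0.         322.98846644]
 [  0.         367.20752962 200.91119317]
 [  0.           0.           1.        ]] [1385.87535686  316.69587007  866.10260336] [ 0.53738221  0.71899045 -0.35379255 -0.26287625]
top [[397.16588012   0.         314.38793125]
 [  0.         397.16588012 200.18600924]
 [  0.           0.           1.        ]] [ 298.86463098   28.20604818 1517.40859639] [-0.70266006  0.70809259 -0.0440536   0.05415731]
```

View pics/top0.png

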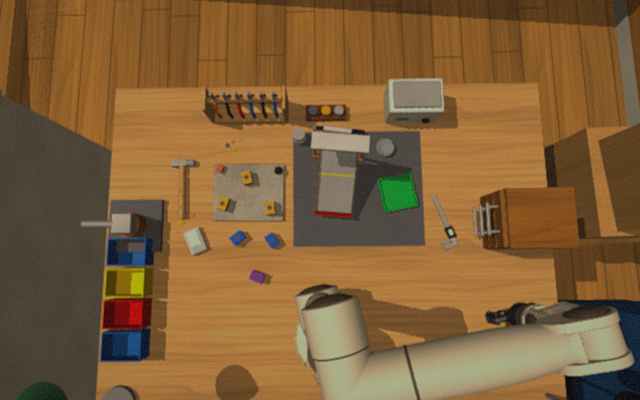

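View pics/scene0.png

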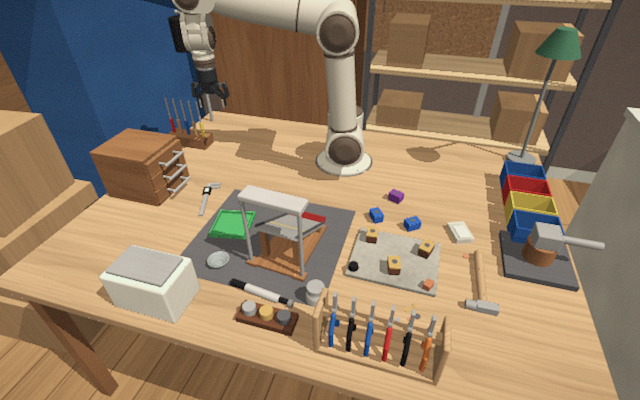

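Top view: three dark blocks with brass tops on the grey board at about (247,177), (223,203) and (270,208), which are the ones meant. The look-alikes are blue at (238,238) and (272,240), and purple at (258,277). The plate has its yellow line at (336,175) and red stop at (334,215), and the tray is at (398,193). I'll enlarge to confirm.

```bash
cat > h.py <<'E'
from station import *
import cv2, numpy as np
from scipy.spatial.transform import Rotation as R
def cast(d,px,z):
    px=np.atleast_2d(px).astype(float)
    r=np.c_[px,np.ones(len(px))]@np.linalg.inv(d["K"]).T@R.from_quat(d["rotation"]).as_matrix().T
    o=np.array(d["origin"]); return o+r*((z-o[2])/r[:,2:])
def proj(d,p):
    c=(np.atleast_2d(p)-d["origin"])@R.from_quat(d["rotation"]).as_matrix()
    u=c@np.array(d["K"]).T; return u[:,:2]/u[:,2:]
def blobs(d,lo,hi,roi,up=4,amin=2):
    x0,y0,x1,y1=roi
    im=cv2.resize(d["image"][y0:y1,x0:x1],None,fx=up,fy=up,interpolation=cv2.INTER_CUBIC)
    m=cv2.inRange(cv2.cvtColor(im,cv2.COLOR_RGB2HSV),lo,hi)
    cs,_=cv2.findContours(m,cv2.RETR_EXTERNAL,cv2.CHAIN_APPROX_NONE)
    out=[]
    for c in cs:
        if cv2.contourArea(c)<amin*up*up: continue
        b=(cv2.boxPoints(cv2.minAreaRect(c))+.5)/up-.5+[x0,y0]
        M=cv2.moments(c); out.append((np.array([M['m10']/M['m00'],M['m01']/M['m00']])/up-.5+.5/up+[x0,y0],b,cv2.contourArea(c)/up**2))
    return out
E
python3 - <<'E'
from h import *
np.set_printoptions(precision=1,suppress=True)
t=get_image("top"); s=get_image("scene")
cv2.imwrite("pics/crop_t.png",cv2.resize(t["image"][115:255,205:435,::-1],None,fx=3.45,fy=3.45,interpolation=cv2.INTER_CUBIC))
cv2.imwrite("pics/crop_s.png",cv2.resize(s["image"][170:310,190:450,::-1],None,fx=3,fy=3,interpolation=cv2.INTER_CUBIC))
for nm,d,roi in(("top",t,(210,160,288,222)),("scene",s,(345,225,445,290))):
    for c,b,a in blobs(d,(15,130,110),(32,255,255),roi): print(nm,c,a,"world50",cast(d,c,50)[0],cast(d,b,50)[:,:2].tolist() if 0 else "")
for nm,lo,hi,z in(("tray",(50,130,50),(75,255,255),18),("red",(0,170,90),(6,255,255),30),("yellow",(22,130,120),(35,255,255),100)):
    for c,b,a in blobs(t,lo,hi,(295,140,425,225)): print(nm,c,a,b.ravel(),cast(t,c,z)[0],cast(t,b,z)[:,:2].ravel())
E
```

```text
top [267.2 221.1] 3.15625 world50 [427.4 224.1  50. ] 
top [258.8 221.1] 3.0 world50 [427.6 255.5  50. ] 
top [251.3 221.1] 3.0 world50 [428.  283.3  50. ] 
top [239.9 221.1] 8.59375 world50 [428.3 325.6  50. ] 
top [269.2 207.4] 126.5 world50 [478.7 217.3  50. ] 
top [222.1 203. ] 123.25 world50 [496.5 394.   50. ] 
top [246.  176.9] 123.25 world50 [595.3 305.9  50. ] 
top [248.  178.5] 670.53125 world50 [589.1 298.1  50. ] 
scene [391.6 265.5] 21.28125 world50 [616.6 298.4  50. ] 
scene [426.4 249.5] 20.0 world50 [519.6 392.6  50. ] 
scene [371.6 235.9] 12.0625 world50 [506.9 218.2  50. ] 
tray [397.2 192.2] 1160.09375 [376.3 178.5 411.3 171.5 418.2 205.5 383.2 212.5] [ 536.6 -267.    18. ] [ 590.7 -189.1  616.7 -323.8  484.9 -344.2  459.3 -211.1]
red [333.5 214.1] 120.46875 [314.4 214.6 314.7 210.7 352.1 213.6 351.8 217.5] [453.5 -22.7  30. ] [452.3  49.2 467.   47.9 454.9 -92.6 440.2 -91.2]
yellow [336.6 174.4] 65.25 [319.  174.1 319.2 171.8 354.3 174.6 354.1 176.9] [591.2 -33.7 100. ] [592.9  30.3 601.5  29.6 589.8 -97.7 581.3 -96.8]
```

View pics/crop_t.png

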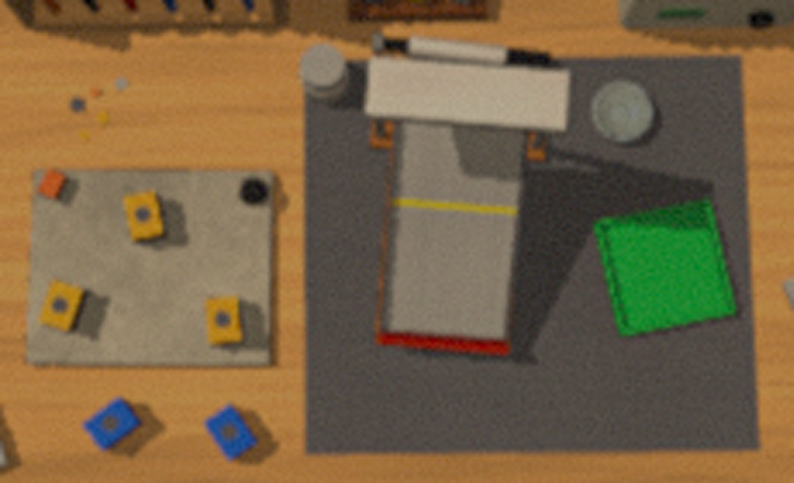

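View pics/crop_s.png

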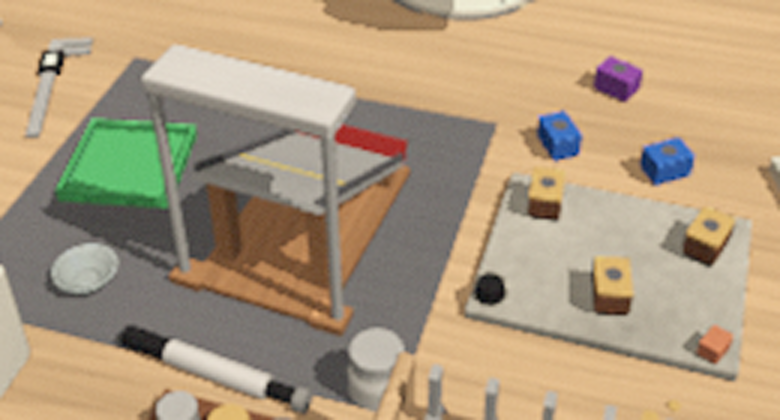

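Crops confirm it: the three brass-topped dark wood blocks sit on the board, and blue and purple ones are off it. The lamp bar covers the upper end of the plate, and the yellow line is visible in both views. Next I need block yaws and the plate height by triangulation.

```bash
python3 - <<'E'
from h import *
import station
np.set_printoptions(precision=1,suppress=True)
print([n for n in dir(station) if not n.startswith('_')], getattr(station,'pinch_z',None))
t=get_image("top"); s=get_image("scene")
for c,b,a in blobs(t,(15,130,110),(32,255,255),(210,160,288,218),amin=60):
    if a>300: continue
    w=cast(t,b,50)[:,:2]; e=[w[1]-w[0],w[2]-w[1]]; e=max(e,key=np.linalg.norm)
    l=sorted([np.linalg.norm(w[1]-w[0]),np.linalg.norm(w[2]-w[1])])
    y=np.degrees(np.arctan2(e[1],e[0])); y=(y+90)%180-90
    print("blk",cast(t,c,50)[0],"yaw",y,l,"scene px",proj(s,cast(t,c,50))[0])
for c,b,a in blobs(s,(14,80,90),(34,255,255),(345,220,445,290)): print("scene brass",c,a,cast(s,c,50)[0])
def tri(p,q):
    A=[];B=[]
    for d,x in((t,p),(s,q)):
        o=np.array(d["origin"]);r=cast(d,x,0)[0]-o;r/=np.linalg.norm(r)
        P=np.eye(3)-np.outer(r,r);A.append(P);B.append(P@o)
    return np.linalg.lstsq(np.vstack(A),np.hstack(B),rcond=None)
yt=blobs(t,(22,130,120),(35,255,255),(295,140,425,225))[0]
for c,b,a in blobs(s,(20,70,120),(36,255,255),(250,205,320,240),amin=1):
    x=tri(yt[0],c); print("yellow scene",c,a,b.ravel(),x[0],x[1])
for c,b,a in blobs(s,(0,150,90),(6,255,255),(285,195,335,235),amin=3): print("red scene",c,a,b.ravel())
E
```

```text
['MotionError', 'get_image', 'pinch_z', 'read_state', 'sign_off'] 18.700000000000003
blk [478.8 217.3  50. ] yaw 5.4253353997575005 [np.float64(37.976267849798234), np.float64(52.3051274181559)] scene px [372.9 230.2]
blk [496.5 394.1  50. ] yaw -17.831149794578266 [np.float64(37.435724822752945), np.float64(50.505869002305005)] scene px [427.4 244.5]
blk [595.2 305.9  50. ] yaw 11.964902600400166 [np.float64(37.74041576135564), np.float64(52.4051269926531)] scene px [395.1 260.9]
scene brass [364.2 284.8] 406.5 [710.1 235.   50. ]
scene brass [393.9 262.1] 165.75 [600.9 303.   50. ]
scene brass [402.9 238. ] 1938.75 [488.3 316.3  50. ]
yellow scene [303.2 230.5] 3.75 [301.9 229.6 304.6 229.6 304.6 231.4 301.9 231.4] [587.1 -11.4  87.1] [1103.1]
yellow scene [283.3 224.9] 34.65625 [269.1 222.  269.6 220.1 297.4 227.8 296.8 229.7] [593.1 -40.9 105.2] [134.7]
red scene [313.  216.7] 118.5625 [301.  216.8 302.4 211.1 325.2 216.8 323.7 222.5]
```

```bash
python3 - <<'E'
from h import *
np.set_printoptions(precision=1,suppress=True)
t=get_image("top"); s=get_image("scene")
a=np.array([269.3,221.05]);b=np.array([297.1,228.75]);n=np.array([-(b-a)[1],(b-a)[0]]);n/=np.linalg.norm(n)
for z in(70,80,90,100,110):
    p=cast(t,[336.6,174.4],z)[0]; print(z,p,(proj(s,p)[0]-a)@n)
# red stop: uphill upper edge in top; lower/nearest edge rows in scene
psi=np.radians(-5.1);M=R.from_euler('zyx',[psi,-np.radians(28),0]).as_matrix()
for zy in(80,90,100):
    y=cast(t,[336.6,174.4],zy)[0]; P0=y-145*M[:,0]
    pts=P0+np.array([[0,70,22],[0,-70,22],[-6,70,22],[-6,-70,22],[0,70,0],[0,-70,0],[145,65,0],[145,-65,0]])@M.T
    print(zy,P0,"top",proj(t,pts).ravel(),"\n scene",proj(s,pts).ravel())
E
```

```text
70 [597.4 -34.8  70. ] 8.076052299914666
80 [595.3 -34.4  80. ] 5.399446989203847
90 [593.2 -33.9  90. ] 2.701290990066816
100 [591.2 -33.5 100. ] -0.0186770225870091
110 [589.1 -33.1 110. ] -2.7607226161229885
80 [467.8 -21.5  12.2] top [314.6 211.7 351.7 214.4 314.5 213.1 351.5 215.9 314.7 209.5 351.3 212.3
 319.  173.1 354.2 175.7] 
 scene [325.  221.2 288.4 213.3 325.5 220.9 289.1 213.1 324.1 227.4 287.7 219.3
 307.  236.3 269.8 227.6]
90 [465.7 -21.1  22.2] top [314.5 211.9 351.8 214.7 314.3 213.4 351.6 216.2 314.5 209.8 351.4 212.5
 318.9 173.  354.3 175.7] 
 scene [325.2 218.7 288.5 210.9 325.8 218.4 289.2 210.6 324.4 224.8 287.8 216.8
 307.3 233.5 269.9 224.9]
100 [463.6 -20.6  32.2] top [314.3 212.2 351.9 215.  314.2 213.7 351.8 216.5 314.4 210.  351.5 212.8
 318.8 173.  354.4 175.8] 
 scene [325.5 216.1 288.7 208.3 326.1 215.8 289.4 208.1 324.7 222.3 288.  214.3
 307.5 230.7 270.  222.1]
```

Emit:
send_rows([
  [1,0.1,0.21,-0.02,0,0,0],
  [1,0.1,0.21,-0.02,0,0,0],
  [1,0.1,0.21,-0.02,0,0,0],
  [1,0.1,0.21,-0.02,0,0,0],
  [1,0.1,0.21,-0.02,0,0,0],
  [1,0.1,0.21,-0.02,0,0,0],
], squeeze=50)

```text
t: 0.9
ee_pos: [229.0, -321.9, 211.2]
ee_rot: [0.993, 0.118, 0.0, -0.0]
force: [-0.3, -0.1, 0.3]
gripper_width: 85.4
gripper_force: 0.0
```

```bash
python3 -c "
from station import *
s=read_state();print(s['q'],s['ee_pos'],s['ee_rot'])"
```

```text
[-9.52747769e-01 -2.87732770e-01 -2.07252519e-01  1.65111410e+00
  5.41258232e-04  1.95236345e+00] [ 229.04898951 -321.89917848  211.22087159] [ 9.93017665e-01  1.17965409e-01  2.76458261e-04 -5.84002001e-05]
```

Emit:
send_rows([
  [1,0.1,0.215,-0.03,0,0,40],
  [1,0.1,0.215,-0.03,0,0,80],
  [1,0.1,0.215,-0.03,0,0,120],
  [1,0.1,0.215,-0.03,0,0,120],
  [1,0.1,0.215,-0.03,0,0,120],
  [1,0.1,0.215,-0.03,0,0,120],
  [1,0.25,0.539,-0.08,0,0,171.9],
  [1,0.25,0.539,-0.08,0,0,171.9],
  [1,0.25,0.539,-0.08,0,0,171.9],
  [1,0.25,0.539,-0.08,0,0,171.9],
  [1,0.25,0.539,-0.08,0,0,171.9],
  [1,0.25,0.539,-0.08,0,0,171.9],
  [1,0.25,0.539,-0.08,0,0,171.9],
  [1,0.25,0.539,-0.08,0,0,171.9],
  [1,0.25,0.539,-0.08,0,0,171.9],
  [1,0.25,0.539,-0.08,0,0,171.9],
  [1,0.25,0.539,-0.08,0,0,171.9],
  [1,0.25,0.539,-0.08,0,0,171.9],
  [1,0.25,0.539,-0.08,0,0,171.9],
  [1,0.25,0.539,-0.08,0,0,171.9],
])

```text
t: 2.57
ee_pos: [478.5, 214.3, 131.2]
ee_rot: [0.198, 0.98, -0.0, -0.0]
force: [0.7, -0.6, 0.6]
gripper_width: 85.5
gripper_force: 0.0
```

```bash
python3 -c "
from station import *
from scipy.spatial.transform import Rotation as R
s=read_state();print(s['t'],s['q'],s['ee_pos'],R.from_quat(s['ee_rot']).as_matrix()[:,0])"
```

```text
2.5667 [ 4.21190741e-01  1.11545114e-02 -9.59940401e-02  1.46386006e+00
 -1.82601410e-05  8.20560374e-01] [478.46165455 214.34584283 131.18448206] [-9.21306276e-01  3.88837664e-01  1.31383064e-04]
```

Emit:
send_rows([
  [1,0,0,0,0,0,28.3],
  [1,0,0,0,0,0,28.3],
  [1,0,0,0,0,0,28.3],
  [1,0,0,0,0,0,28.3],
  [1,0,0,-0.04,0,0,28.3],
  [1,0,0,-0.08,0,0,28.3],
  [1,0,0,-0.1,0,0,28.3],
  [1,0,0,-0.11,0,0,28.3],
  [1,0,0,-0.11,0,0,28.3],
  [0,0,0,-0.11,0,0,28.3],
  [0,0,0,-0.11,0,0,28.3],
  [0,0,0,-0.11,0,0,28.3],
  [0,0,0,-0.11,0,0,28.3],
  [0,0,0,-0.11,0,0,28.3],
  [0,0,0,-0.11,0,0,28.3],
  [0,0,0,-0.11,0,0,28.3],
  [0,0,0,-0.11,0,0,28.3],
])

```text
t: 3.98
ee_pos: [479.3, 214.6, 22.7]
ee_rot: [-0.044, 0.999, 0.0, 0.001]
force: [0.0, -1.2, 6.8]
gripper_width: 35.3
gripper_force: 50.5
```

```bash
python3 -c "
from h import *
s=read_state();print(s['t'],s['q'],s['ee_pos'],R.from_quat(s['ee_rot']).as_matrix()[:,0],s['force'])
a=get_image('scene')['image'][170:290,320:470,::-1];b=get_image('top')['image'][130:250,190:340,::-1]
cv2.imwrite('pics/g1.png',cv2.resize(np.hstack([a,b]),None,fx=2.66,fy=2.66,interpolation=2))"
```

```text
3.9833 [ 4.20930897e-01  4.75813789e-02 -2.69819899e-01  1.25100010e+00
 -3.87200253e-06  3.32801577e-01] [479.32059054 214.58561222  22.70575729] [-0.99611665 -0.08801418 -0.0022648 ] [ 5.57602111e-03 -1.18264837e+00  6.83589240e+00]
```

View pics/g1.png

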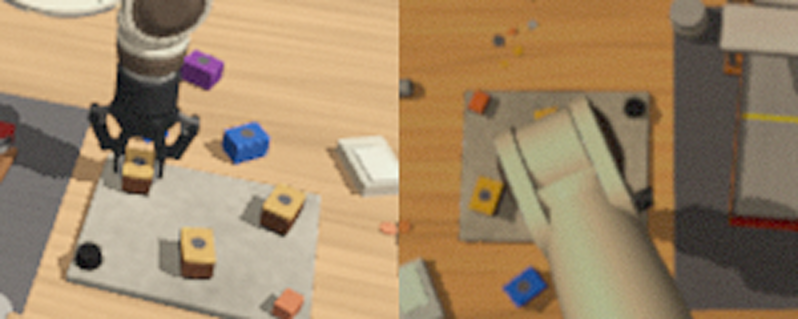

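```bash
cat >> h.py <<'E'
np.set_printoptions(precision=4,suppress=True)
P0=np.array([463.6,-20.6,32.2]);M=R.from_euler('zyx',[np.radians(-5.1),-np.radians(28),0]).as_matrix()
TP=np.c_[-M[:,0],M[:,1],-M[:,2]]   # tool axes square to the plate
def plate(p): return P0+M@np.array(p,float)
def down(yawdeg):
    a=np.radians(yawdeg+180); return np.c_[[np.cos(a),np.sin(a),0],[np.sin(a),-np.cos(a),0],[0,0,-1]]
def go(pos,rot,ref=None):
    s=read_state(); p,r=ref or (s["ee_pos"],R.from_quat(s["ee_rot"]).as_matrix())
    print("t",s["t"],"shift",(np.array(pos)-p)/1000,"turn",(R.from_matrix(rot)*R.from_matrix(r).inv()).as_rotvec(degrees=True))
E
python3 - <<'E'
from h import *
go([480,214,220],down(0))
go([500,-25,270],TP)
for h in (100,30,10,7.7): go(plate([187,0,h]),TP)
E
```

```text
t 4.0833 shift [ 0.0007 -0.0006  0.1973] turn [-0.0512  0.1309 -5.0462]
t 4.0833 shift [ 0.0207 -0.2396  0.2473] turn [  2.4345 -27.793   -9.9534]
t 4.0833 shift [ 0.1018 -0.2518  0.1852] turn [  2.4345 -27.793   -9.9534]
t 4.0833 shift [ 0.1346 -0.2518  0.1234] turn [  2.4345 -27.793   -9.9534]
t 4.0833 shift [ 0.144  -0.2518  0.1057] turn [  2.4345 -27.793   -9.9534]
t 4.0833 shift [ 0.1451 -0.2518  0.1037] turn [  2.4345 -27.793   -9.9534]
```

Emit:
send_rows([
  [0,0,0,0.04,0,0,0],
  [0,0,0,0.08,0,0,0],
  [0,0,-0.02,0.12,0,0,0],
  [0,0,-0.05,0.15,0.5,-5.6,-2],
  [0,0,-0.08,0.18,1,-11.2,-4],
  [0,0,-0.11,0.2,1.5,-16.8,-6],
  [0,0.01,-0.15,0.21,2,-22.4,-8],
  [0,0.02,-0.19,0.215,2.4,-27.8,-10],
  [0,0.03,-0.22,0.215,2.4,-27.8,-10],
  [0,0.05,-0.24,0.21,2.4,-27.8,-10],
  [0,0.075,-0.252,0.2,2.4,-27.8,-10],
  [0,0.102,-0.252,0.185,2.4,-27.8,-10],
  [0,0.102,-0.252,0.185,2.4,-27.8,-10],
  [0,0.134,-0.252,0.124,2.4,-27.8,-10],
  [0,0.134,-0.252,0.124,2.4,-27.8,-10],
  [0,0.134,-0.252,0.124,2.4,-27.8,-10],
  [0,0.134,-0.252,0.124,2.4,-27.8,-10],
])

```text
t: 5.5
ee_pos: [611.4, -37.6, 143.6]
ee_rot: [0.044, 0.97, 0.01, 0.239]
force: [-0.5, -0.1, -1.4]
gripper_width: 35.5
gripper_force: 50.6
```

```bash
python3 - <<'E'
from h import *
for h in (14,7.7): go(plate([187,0,h]),TP)
a=get_image('scene')['image'][150:270,220:360,::-1];b=get_image('top')['image'][120:240,270:410,::-1]
cv2.imwrite('pics/p1.png',cv2.resize(np.hstack([a,b]),None,fx=2.8,fy=2.8,interpolation=2))
E
```

```text
t 5.5 shift [ 0.0101  0.0003 -0.0116] turn [ 0.0379 -0.3489  0.0519]
t 5.5 shift [ 0.013   0.0003 -0.0171] turn [ 0.0379 -0.3489  0.0519]
```

View pics/p1.png

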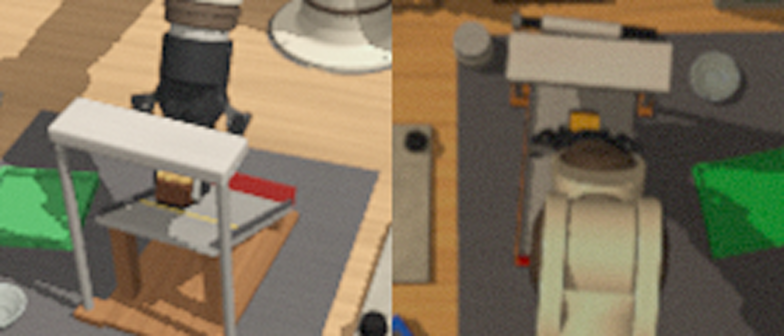

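Block held, square to the plate, in front of the lamp bar, uphill of the yellow line.

Emit:
send_rows([
  [0,0.005,0,-0.006,0,0,0],
  [0,0.01,0,-0.0115,0,-0.3,0],
  [0,0.0115,0,-0.0145,0,-0.3,0],
  [0,0.012,0,-0.0155,0,-0.3,0],
  [0,0.012,0,-0.0155,0,-0.3,0],
  [0,0.012,0,-0.0155,0,-0.3,0],
])

```text
t: 6.1
ee_pos: [624.4, -37.8, 129.8]
ee_rot: [0.044, 0.969, 0.01, 0.243]
force: [0.3, -0.1, -2.2]
gripper_width: 35.2
gripper_force: 50.7
```

Emit:
send_rows([
  [0,0.0005,0,-0.001,0,0,0],
  [0,0.001,0,-0.002,0,0,0],
  [0,0.001,0,-0.002,0,0,0],
  [0,0.001,0,-0.002,0,0,0],
])

```text
t: 6.43
ee_pos: [625.5, -37.8, 127.8]
ee_rot: [0.044, 0.969, 0.01, 0.243]
force: [1.0, 0.7, -1.4]
gripper_width: 35.2
gripper_force: 50.7
```

Emit:
send_rows([
  [0,0.0005,0,-0.001,0,0,0],
  [0,0.001,0,-0.002,0,0,0],
  [0,0.001,0,-0.002,0,0,0],
  [0,0.001,0,-0.002,0,0,0],
])

```text
t: 6.77
ee_pos: [627.2, -37.9, 128.2]
ee_rot: [0.044, 0.969, 0.01, 0.245]
force: [-7.9, 0.3, 10.4]
gripper_width: 35.5
gripper_force: 52.5
```

```bash
python3 - <<'E'
from h import *
s=read_state();print(M.T@(s['ee_pos']-P0),s['force'])
E
```

```text
[190.2674  -0.3447   7.9858] [-7.9126  0.2761 10.3557]
```

Emit:
send_rows([
  [0.75,0,0,0,0,0,0],
  [0.75,0,0,0,0,0,0],
  [0.75,0,0,0,0,0,0],
  [0.75,0,0,0,0,0,0],
  [0.75,0,0,0,0,0,0],
  [0.75,0,0,0,0,0,0],
  [0.75,0,0,0,0,0,0],
  [0.75,0,0,0,0,0,0],
  [0.75,0,0,0,0,0,0],
  [0.75,0,0,0,0,0,0],
  [0.75,0,0,0,0,0,0],
  [0.75,0,0,0,0,0,0],
  [0.75,0,0,0,0,0,0],
  [0.75,0,0,0,0,0,0],
  [0.75,0,0,0,0,0,0],
])

```text
t: 8.02
ee_pos: [626.5, -37.8, 125.8]
ee_rot: [0.044, 0.969, 0.01, 0.243]
force: [0.0, -0.8, -0.3]
gripper_width: 63.9
gripper_force: 0.0
```

```bash
python3 - <<'E'
from h import *
a=get_image('scene')['image'][150:270,220:360,::-1];b=get_image('top')['image'][120:240,270:410,::-1]
cv2.imwrite('pics/p2.png',cv2.resize(np.hstack([a,b]),None,fx=2.8,fy=2.8,interpolation=2))
go(plate([187,0,110]),TP)
E
```

```text
t 8.1167 shift [-0.0501  0.0005  0.091 ] turn [0.0539 0.1679 0.0641]
```

View pics/p2.png

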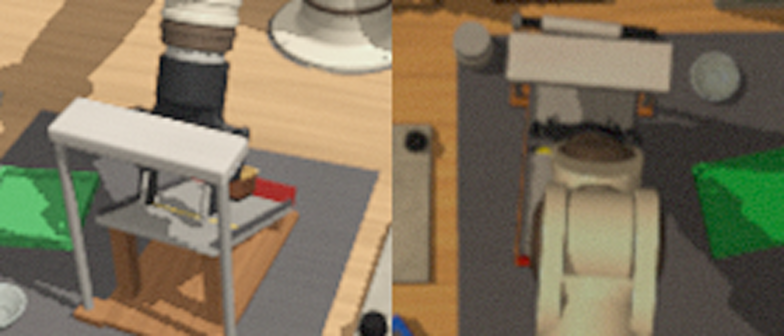

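First block slid: in the scene view it is now at the stop by (243,182), and its place under the lamp is empty. So it is a bad one and stays there. Next is the block at (595,306).

```bash
python3 - <<'E'
from h import *
go([530,-30,240],TP); go([540,150,200],down(12)); go([595,306,120],down(12)); go([595.2,305.9,22],down(12))
E
```

```text
t 8.1167 shift [-0.0965  0.0078  0.1142] turn [0.0539 0.1679 0.0641]
t 8.1167 shift [-0.0865  0.1878  0.0742] turn [-4.1352 27.9676 16.8029]
t 8.1167 shift [-0.0315  0.3438 -0.0058] turn [-4.1352 27.9676 16.8029]
t 8.1167 shift [-0.0313  0.3437 -0.1038] turn [-4.1352 27.9676 16.8029]
```

Emit:
send_rows([
  [0.75,-0.018,0,0.034,0,0,0],
  [0.75,-0.036,0,0.068,0,0,0],
  [0.75,-0.054,0,0.1,0,0,0],
  [0.75,-0.09,0.008,0.115,0,0,0],
  [1,-0.097,0.04,0.115,0,0,0],
  [1,-0.097,0.08,0.11,0,0,0],
  [1,-0.097,0.12,0.105,0,0,0],
  [1,-0.09,0.16,0.095,-0.8,5.6,3.4],
  [1,-0.087,0.19,0.08,-1.6,11.2,6.8],
  [1,-0.08,0.22,0.07,-2.4,16.8,10.2],
  [1,-0.07,0.25,0.06,-3.2,22.4,13.6],
  [1,-0.06,0.28,0.04,-4.1,28,16.8],
  [1,-0.045,0.31,0.02,-4.1,28,16.8],
  [1,-0.031,0.344,0,-4.1,28,16.8],
  [1,-0.031,0.344,-0.004,-4.1,28,16.8],
  [1,-0.031,0.344,-0.004,-4.1,28,16.8],
  [1,-0.031,0.344,-0.004,-4.1,28,16.8],
  [1,-0.031,0.344,-0.004,-4.1,28,16.8],
])

```text
t: 9.62
ee_pos: [595.6, 305.5, 123.4]
ee_rot: [-0.104, 0.995, 0.0, 0.0]
force: [0.1, -0.8, 0.2]
gripper_width: 85.2
gripper_force: 0.0
```

```bash
python3 - <<'E'
from h import *
go([595.2,305.9,22],down(12))
t=get_image('top')
for c,b,a in blobs(t,(15,130,110),(32,255,255),(300,165,370,222),amin=5): print("top",c,a, (cast(t,c,70)[0]))
cv2.imwrite('pics/p3.png',cv2.resize(t['image'][120:240,205:405,::-1],None,fx=4,fy=4,interpolation=2))
E
```

```text
t 9.6167 shift [-0.0004  0.0004 -0.1014] turn [-0.0584  0.0478  0.0466]
top [333.1809 208.182 ] 89.9375 [471.2483 -20.4663  70.    ]
top [336.4271 174.3857] 66.46875 [597.4154 -34.1748  70.    ]
```

View pics/p3.png

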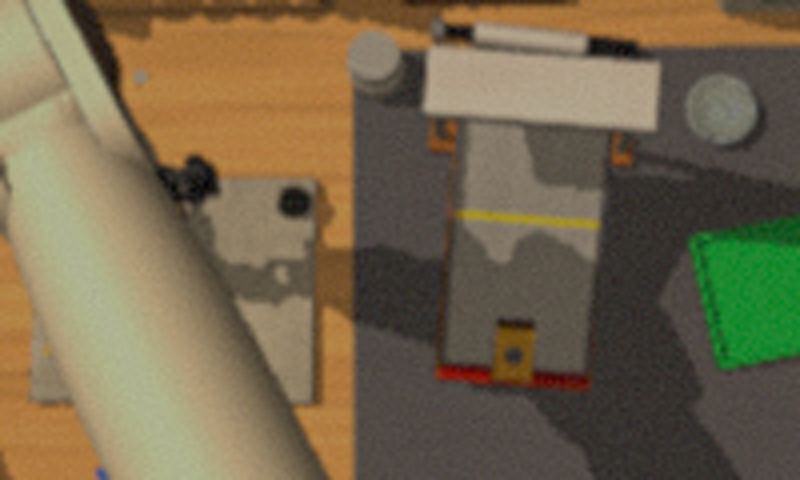

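The first block rests against the stop at (514,355) in the crop, pad down and centred. Now the second grasp.

Emit:
send_rows([
  [1,0,0,-0.04,0,0,0],
  [1,0,0,-0.08,0,0,0],
  [1,0,0,-0.095,0,0,0],
  [1,0,0,-0.102,0,0,0],
  [1,0,0,-0.102,0,0,0],
  [0,0,0,-0.102,0,0,0],
  [0,0,0,-0.102,0,0,0],
  [0,0,0,-0.102,0,0,0],
  [0,0,0,-0.102,0,0,0],
  [0,0,0,-0.102,0,0,0],
  [0,0,0,-0.102,0,0,0],
  [0,0,0,-0.102,0,0,0],
  [0,0,0,-0.102,0,0,0],
])

```text
t: 10.75
ee_pos: [596.9, 305.7, 22.3]
ee_rot: [-0.104, 0.995, -0.0, 0.002]
force: [0.8, -6.7, 9.2]
gripper_width: 35.4
gripper_force: 51.3
```

```bash
python3 - <<'E'
from h import *
go([530,-30,260],TP)
for h in (100,30,12): go(plate([187,0,h]),TP)
E
```

```text
t 10.75 shift [-0.0669 -0.3357  0.2377] turn [  4.1785 -27.6167 -16.6898]
t 10.75 shift [-0.0158 -0.3429  0.1856] turn [  4.1785 -27.6167 -16.6898]
t 10.75 shift [ 0.0171 -0.3429  0.1238] turn [  4.1785 -27.6167 -16.6898]
t 10.75 shift [ 0.0255 -0.3429  0.1079] turn [  4.1785 -27.6167 -16.6898]
```

Emit:
send_rows([
  [0,0,0,0.04,0,0,0],
  [0,0,0,0.08,0,0,0],
  [0,-0.01,0,0.12,0,0,0],
  [0,-0.03,-0.02,0.15,0.8,-5.5,-3.3],
  [0,-0.05,-0.05,0.17,1.6,-11,-6.6],
  [0,-0.067,-0.08,0.19,2.4,-16.5,-10],
  [0,-0.067,-0.115,0.21,3.3,-22,-13.4],
  [0,-0.067,-0.15,0.22,4.2,-27.6,-16.7],
  [0,-0.067,-0.19,0.22,4.2,-27.6,-16.7],
  [0,-0.067,-0.23,0.22,4.2,-27.6,-16.7],
  [0,-0.067,-0.27,0.22,4.2,-27.6,-16.7],
  [0,-0.067,-0.31,0.22,4.2,-27.6,-16.7],
  [0,-0.045,-0.34,0.205,4.2,-27.6,-16.7],
  [0,-0.016,-0.343,0.186,4.2,-27.6,-16.7],
  [0,-0.016,-0.343,0.186,4.2,-27.6,-16.7],
  [0,0.0,-0.343,0.155,4.2,-27.6,-16.7],
  [0,0.017,-0.343,0.124,4.2,-27.6,-16.7],
  [0,0.025,-0.343,0.107,4.2,-27.6,-16.7],
  [0,0.025,-0.343,0.107,4.2,-27.6,-16.7],
  [0,0.025,-0.343,0.107,4.2,-27.6,-16.7],
])

```text
t: 12.42
ee_pos: [620.2, -36.4, 126.2]
ee_rot: [0.043, 0.97, 0.012, 0.239]
force: [0.6, -0.6, -1.2]
gripper_width: 35.1
gripper_force: 58.9
```

```bash
python3 - <<'E'
from h import *
s=read_state();print(M.T@(s['ee_pos']-P0),s['force'])
go(plate([187,0,8]),TP)
E
```

```text
[183.0688   0.5153   9.4837] [ 0.6496 -0.5648 -1.2089]
t 12.4167 shift [ 0.0041 -0.0009  0.0005] turn [-0.085  -0.2912 -0.1023]
```

Emit:
send_rows([
  [0,0.0026,-0.0005,0.0014,0,-0.3,0],
  [0,0.0026,-0.0005,0.0014,0,-0.3,0],
  [0,0.0032,-0.0005,0.0003,0,-0.3,0],
  [0,0.0038,-0.0005,-0.0008,0,-0.3,0],
  [0,0.0038,-0.0005,-0.0008,0,-0.3,0],
])

```text
t: 12.83
ee_pos: [624.2, -37.3, 125.9]
ee_rot: [0.043, 0.969, 0.012, 0.242]
force: [-0.7, 0.2, -2.1]
gripper_width: 35.5
gripper_force: 58.9
```

```bash
python3 - <<'E'
from h import *
s=read_state();print(M.T@(s['ee_pos']-P0),s['force'])
E
```

```text
[186.5342  -0.0867   7.3113] [-0.6571  0.2259 -2.0529]
```

Emit:
send_rows([
  [0,0.0004,0,-0.0009,0,0,0],
  [0,0.0008,0,-0.0017,0,0,0],
  [0,0.0008,0,-0.0017,0,0,0],
])

```text
t: 13.08
ee_pos: [624.8, -37.3, 125.2]
ee_rot: [0.043, 0.969, 0.012, 0.242]
force: [-9.5, 0.9, 6.7]
gripper_width: 35.2
gripper_force: 60.9
```

Contact with the plate. Now release and wait.

Emit:
send_rows([
  [0.75,0,0,0,0,0,0],
  [0.75,0,0,0,0,0,0],
  [0.75,0,0,0,0,0,0],
  [0.75,0,0,0,0,0,0],
  [0.75,0,0,0,0,0,0],
  [0.75,0,0,0,0,0,0],
  [0.75,0,0,0,0,0,0],
  [0.75,0,0,0,0,0,0],
  [0.75,0,0,0,0,0,0],
  [0.75,0,0,0,0,0,0],
  [0.75,0,0,0,0,0,0],
  [0.75,0,0,0,0,0,0],
  [0.75,0,0,0,0,0,0],
  [0.75,0,0,0,0,0,0],
  [0.75,0,0,0,0,0,0],
  [0.75,0,0,0,0,0,0],
])

```text
t: 14.42
ee_pos: [625.1, -37.3, 124.3]
ee_rot: [0.043, 0.969, 0.012, 0.242]
force: [-0.3, 1.4, 0.5]
gripper_width: 64.4
gripper_force: 0.0
```

```bash
python3 - <<'E'
from h import *
for n,roi in(('scene',(250,180,340,250)),('top',(295,150,375,222))):
    d=get_image(n)
    print(n,"expected top centre at spot/stop/2nd",proj(d,[plate([186,0,35]),plate([25,0,35]),plate([75,0,35])]).ravel())
    for c,b,a in blobs(d,(10,90,60),(32,255,255),roi,amin=5): print(c,a)
    x0,y0,x1,y1=roi
    cv2.imwrite(f'pics/q_{n}.png',d['image'][y0:y1,x0:x1,::-1])
a=cv2.resize(cv2.imread('pics/q_scene.png'),(450,350));cv2.imwrite('pics/q.png',np.hstack([a,cv2.resize(cv2.imread('pics/q_top.png'),(350,350))]))
E
```

```text
scene expected top centre at spot/stop/2nd [284.0226 217.8102 304.512  209.6364 298.6936 211.9575]
[276.6428 242.7999] 461.75
[312.8526 238.6738] 287.8125
[282.4786 222.4664] 185.0
[306.6175 214.9948] 65.59375
[321.6713 191.4091] 894.1875
[264.0663 183.3783] 186.65625
top expected top centre at spot/stop/2nd [338.1298 166.0368 333.8755 208.59   335.1617 195.7249]
[321.3597 204.1346] 49.625
[324.1322 173.2175] 13.09375
[340.8299 174.7169] 120.34375
[315.4406 191.4154] 65.03125
[337.4126 161.4012] 64.09375
[359.637  157.6704] 36.125
[315.5302 154.483 ] 55.0625
```

View pics/q.png

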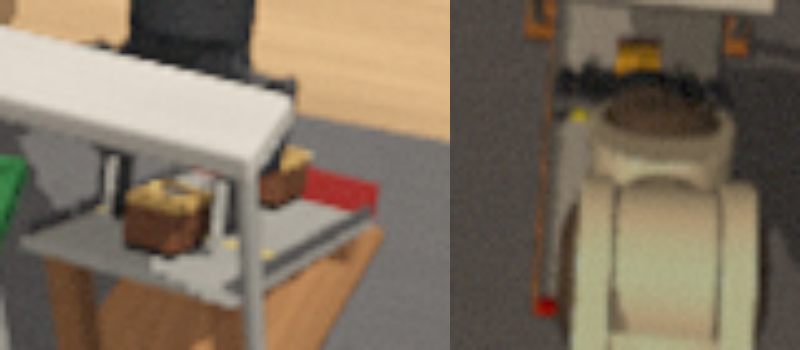

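The second block stays put: it stands at (165,215) in the crop between the open fingers, and the first is still at the stop. So it is a good one. I'll grip it again and carry it to the tray.

Emit:
send_rows([
  [0,0,0,0,0,0,0],
  [0,0,0,0,0,0,0],
  [0,0,0,0,0,0,0],
  [0,0,0,0,0,0,0],
  [0,0,0,0,0,0,0],
  [0,0,0,0,0,0,0],
  [0,0,0,0,0,0,0],
])

```text
t: 15.1
ee_pos: [625.0, -37.2, 124.7]
ee_rot: [0.043, 0.969, 0.012, 0.242]
force: [-6.1, 0.0, 4.1]
gripper_width: 35.3
gripper_force: 50.2
```

```bash
python3 - <<'E'
from h import *
s=read_state();print(M.T@(s['ee_pos']-P0),s['force'],s['gripper_force'])
go(plate([187,0,110]),TP);go([530,-40,240],TP);go([537,-267,150],down(10));go([537,-267,13],down(10))
E
```

```text
[186.6344  -0.025    5.8884] [-6.1175  0.0496  4.1439] 50.20353058822366
t 15.1 shift [-0.0486 -0.      0.0921] turn [-0.0747  0.0964 -0.0814]
t 15.1 shift [-0.095  -0.0028  0.1153] turn [-0.0747  0.0964 -0.0814]
t 15.1 shift [-0.088  -0.2298  0.0253] turn [-3.7946 27.9194 14.734 ]
t 15.1 shift [-0.088  -0.2298 -0.1117] turn [-3.7946 27.9194 14.734 ]
```

Emit:
send_rows([
  [0,-0.018,0,0.034,0,0,0],
  [0,-0.036,0,0.068,0,0,0],
  [0,-0.054,0,0.1,0,0,0],
  [0,-0.09,-0.003,0.115,0,0,0],
  [0,-0.095,-0.04,0.115,0,0,0],
  [0,-0.095,-0.08,0.115,0,0,0],
  [0,-0.095,-0.12,0.11,-0.8,5.6,3],
  [0,-0.093,-0.15,0.1,-1.6,11.2,6],
  [0,-0.09,-0.18,0.085,-2.4,16.8,9],
  [0,-0.088,-0.205,0.065,-3.2,22.4,12],
  [0,-0.088,-0.23,0.04,-3.8,27.9,14.7],
  [0,-0.088,-0.23,0.02,-3.8,27.9,14.7],
  [0,-0.088,-0.23,-0.02,-3.8,27.9,14.7],
  [0,-0.088,-0.23,-0.06,-3.8,27.9,14.7],
  [0,-0.088,-0.23,-0.09,-3.8,27.9,14.7],
  [0,-0.088,-0.23,-0.105,-3.8,27.9,14.7],
  [0,-0.088,-0.23,-0.11,-3.8,27.9,14.7],
  [0,-0.088,-0.23,-0.11,-3.8,27.9,14.7],
  [0,-0.088,-0.23,-0.11,-3.8,27.9,14.7],
])

```text
t: 16.68
ee_pos: [537.2, -267.4, 14.3]
ee_rot: [-0.087, 0.996, -0.0, 0.0]
force: [0.0, -0.2, -2.3]
gripper_width: 35.1
gripper_force: 49.9
```

```bash
python3 - <<'E'
from h import *
go([537,-267,13],down(10))
s=get_image('scene');t=get_image('top')
for c,b,a in blobs(s,(14,90,90),(34,255,255),(210,195,265,245),amin=2): print("scene brass",c,a,cast(s,c,40)[0])
for c,b,a in blobs(t,(15,130,80),(32,255,255),(372,165,425,220),amin=2): print("top brass",c,a,cast(t,c,40)[0])
E
```

```text
t 16.6833 shift [-0.0002  0.0004 -0.0013] turn [0.0164 0.0174 0.036 ]
scene brass [231.0891 217.4522] 97.40625 [ 541.6895 -269.0254   40.    ]
scene brass [211.517  210.5087] 45.1875 [ 526.8325 -354.1249   40.    ]
scene brass [219.3642 203.5612] 6.53125 [ 483.0265 -347.2721   40.    ]
scene brass [212.549  196.1131] 17.78125 [ 449.716  -394.3495   40.    ]
```

Held over the tray and not yet touching. Lower 2 mm and release, then rise to go on to the third block.

Emit:
send_rows([
  [0,0,0,-0.001,0,0,0],
  [0,0,0,-0.002,0,0,0],
  [0,0,0,-0.0025,0,0,0],
  [0,0,0,-0.0025,0,0,0],
])

```text
t: 17.12
ee_pos: [537.1, -267.3, 11.8]
ee_rot: [-0.087, 0.996, -0.0, 0.0]
force: [0.7, 0.1, -0.9]
gripper_width: 35.3
gripper_force: 50.0
```

Emit:
send_rows([
  [0.62,0,0,-0.0005,0,0,0],
  [0.62,0,0,-0.0005,0,0,0],
  [0.62,0,0,-0.0005,0,0,0],
  [0.62,0,0,-0.0005,0,0,0],
  [0.62,0,0,-0.0005,0,0,0],
  [0.62,0,0,0.02,0,0,0],
  [0.62,0,0,0.05,0,0,0],
  [0.62,0,0,0.09,0,0,0],
  [0.62,0,0,0.13,0,0,0],
  [0.62,-0.02,0.02,0.16,0,0,0],
  [0.62,-0.04,0.05,0.18,0,0,0],
  [0.62,-0.06,0.085,0.18,0,0,0],
  [1,-0.07,0.12,0.18,0,0,0],
  [1,-0.07,0.16,0.18,0,0,-5],
  [1,-0.07,0.2,0.18,0,0,-10],
  [1,-0.07,0.24,0.18,0,0,-15],
  [1,-0.07,0.28,0.18,0,0,-20],
  [1,-0.07,0.32,0.18,0,0,-25],
  [1,-0.07,0.36,0.18,0,0,-27.8],
  [1,-0.07,0.4,0.18,0,0,-27.8],
])

```text
t: 18.78
ee_pos: [466.7, 134.7, 192.2]
ee_rot: [0.157, 0.988, 0.0, 0.001]
force: [0.1, -0.4, -0.1]
gripper_width: 85.4
gripper_force: 0.0
```

```bash
python3 - <<'E'
from h import *
go([496.5,394.1,110],down(-17.8));go([496.5,394.1,22],down(-17.8))
s=get_image('scene');t=get_image('top')
print(proj(s,[[537,-267,40]]),proj(t,[[537,-267,40]]))
for c,b,a in blobs(s,(14,90,90),(34,255,255),(215,200,262,245),amin=2): print("scene brass",c,a,cast(s,c,40)[0])
for c,b,a in blobs(t,(15,130,80),(32,255,255),(372,165,425,220),amin=2):
  w=cast(t,b,40);print("top brass",c,a,cast(t,c,40)[0],np.linalg.norm(w[1]-w[0]),np.linalg.norm(w[2]-w[1]))
E
```

```text
t 18.7833 shift [ 0.0298  0.2594 -0.0822] turn [0.0088 0.0601 0.2257]
t 18.7833 shift [ 0.0298  0.2594 -0.1702] turn [0.0088 0.0601 0.2257]
[[232.2502 216.7233]] [[398.3552 191.196 ]]
scene brass [232.2165 217.582 ] 118.375 [ 541.2136 -264.9288   40.    ]
scene brass [217.966  203.6425] 60.375 [ 484.8941 -351.9321   40.    ]
top brass [397.6609 191.6692] 141.5 [ 535.2242 -264.3355   40.    ] 41.48058850240885 53.982538833687194
top brass [423.3088 185.2213] 97.5 [ 558.9051 -361.3749   40.    ] 12.26344826315601 208.1617616135612
```

The good block stands upright at the tray centre, with its brass top facing up at the right size. Now the third block.

Emit:
send_rows([
  [1,0.005,0.04,-0.01,0,0,0],
  [1,0.01,0.08,-0.02,0,0,0],
  [1,0.014,0.12,-0.035,0,0,0],
  [1,0.018,0.16,-0.05,0,0,0],
  [1,0.022,0.2,-0.065,0,0,0],
  [1,0.026,0.235,-0.08,0,0,0],
  [1,0.03,0.26,-0.09,0,0,0],
  [1,0.03,0.26,-0.09,0,0,0],
  [1,0.03,0.26,-0.12,0,0,0],
  [1,0.03,0.26,-0.15,0,0,0],
  [1,0.03,0.26,-0.17,0,0,0],
  [1,0.03,0.26,-0.17,0,0,0],
  [0,0.03,0.26,-0.17,0,0,0],
  [0,0.03,0.26,-0.17,0,0,0],
  [0,0.03,0.26,-0.17,0,0,0],
  [0,0.03,0.26,-0.17,0,0,0],
  [0,0.03,0.26,-0.17,0,0,0],
  [0,0.03,0.26,-0.17,0,0,0],
  [0,0.03,0.26,-0.17,0,0,0],
  [0,0.03,0.26,-0.17,0,0,0],
])

```text
t: 20.55
ee_pos: [497.9, 393.2, 23.7]
ee_rot: [0.155, 0.988, 0.001, 0.001]
force: [0.3, -1.6, 7.1]
gripper_width: 35.4
gripper_force: 50.4
```

```bash
python3 - <<'E'
from h import *
s=read_state();print(s['gripper_force'],s['gripper_width'],s['ee_pos'])
go([530,-30,260],TP)
for h in (100,30,12): go(plate([187,0,h]),TP)
E
```

```text
50.41067183017731 35.35947845777499 [497.9453 393.1508  23.7035]
t 20.55 shift [ 0.0321 -0.4232  0.2363] turn [ -3.1857 -27.7469  12.4634]
t 20.55 shift [ 0.0832 -0.4304  0.1842] turn [ -3.1857 -27.7469  12.4634]
t 20.55 shift [ 0.116  -0.4304  0.1224] turn [ -3.1857 -27.7469  12.4634]
t 20.55 shift [ 0.1245 -0.4304  0.1065] turn [ -3.1857 -27.7469  12.4634]
```

Emit:
send_rows([
  [0,0,0,0.04,0,0,0],
  [0,0,0,0.08,0,0,0],
  [0,0,-0.02,0.115,-0.6,-5.6,2.5],
  [0,0,-0.05,0.14,-1.2,-11.2,5],
  [0,0,-0.085,0.16,-1.8,-16.8,7.5],
  [0,0,-0.12,0.18,-2.5,-22.4,10],
  [0,0,-0.155,0.2,-3.2,-27.7,12.5],
  [0,0,-0.19,0.21,-3.2,-27.7,12.5],
  [0,0,-0.23,0.22,-3.2,-27.7,12.5],
  [0,0.01,-0.27,0.22,-3.2,-27.7,12.5],
  [0,0.015,-0.31,0.22,-3.2,-27.7,12.5],
  [0,0.02,-0.35,0.22,-3.2,-27.7,12.5],
  [0,0.03,-0.385,0.22,-3.2,-27.7,12.5],
  [0,0.045,-0.415,0.21,-3.2,-27.7,12.5],
  [0,0.07,-0.43,0.195,-3.2,-27.7,12.5],
  [0,0.083,-0.43,0.184,-3.2,-27.7,12.5],
  [0,0.1,-0.43,0.153,-3.2,-27.7,12.5],
  [0,0.116,-0.43,0.122,-3.2,-27.7,12.5],
  [0,0.116,-0.43,0.122,-3.2,-27.7,12.5],
  [0,0.116,-0.43,0.122,-3.2,-27.7,12.5],
])

```text
t: 22.22
ee_pos: [611.9, -37.2, 141.2]
ee_rot: [0.043, 0.97, 0.01, 0.238]
force: [-0.7, 0.8, -1.3]
gripper_width: 35.0
gripper_force: 51.1
```

```bash
python3 - <<'E'
from h import *
s=read_state();print(M.T@(s['ee_pos']-P0),s['force'])
for h in (15,10):go(plate([187,0,h]),TP)
E
```

```text
[182.8823  -0.3574  26.6655] [-0.7475  0.8438 -1.339 ]
t 22.2167 shift [ 0.0091 -0.     -0.0084] turn [ 0.108  -0.4328  0.017 ]
t 22.2167 shift [ 0.0115 -0.     -0.0128] turn [ 0.108  -0.4328  0.017 ]
```

Emit:
send_rows([
  [0,0.0045,0,-0.004,0,-0.2,0],
  [0,0.009,0,-0.0084,0,-0.4,0],
  [0,0.011,0,-0.0125,0,-0.4,0],
  [0,0.0115,0,-0.0135,0,-0.4,0],
  [0,0.0115,0,-0.0135,0,-0.4,0],
  [0,0.0115,0,-0.0135,0,-0.4,0],
])

```text
t: 22.72
ee_pos: [624.6, -37.3, 130.7]
ee_rot: [0.043, 0.969, 0.01, 0.244]
force: [-0.7, -0.6, -2.5]
gripper_width: 35.2
gripper_force: 51.2
```

```bash
python3 - <<'E'
from h import *
s=read_state();print(M.T@(s['ee_pos']-P0),s['force'])
E
```

```text
[189.108    0.1498  11.3832] [-0.6683 -0.5652 -2.5173]
```

Emit:
send_rows([
  [0,0.0004,0,-0.0012,0,0,0],
  [0,0.0008,0,-0.0024,0,0,0],
  [0,0.0008,0,-0.0024,0,0,0],
  [0,0.0008,0,-0.0024,0,0,0],
])

```text
t: 23.05
ee_pos: [625.6, -37.3, 128.6]
ee_rot: [0.043, 0.969, 0.01, 0.244]
force: [-1.6, 0.4, 2.3]
gripper_width: 35.2
gripper_force: 51.7
```

Emit:
send_rows([
  [0,0.0002,0,-0.0004,0,0,0],
  [0,0.0002,0,-0.0004,0,0,0],
  [0.75,0.0002,0,-0.0004,0,0,0],
  [0.75,0.0002,0,-0.0004,0,0,0],
  [0.75,0.0002,0,-0.0004,0,0,0],
  [0.75,0.0002,0,-0.0004,0,0,0],
  [0.75,0.0002,0,-0.0004,0,0,0],
  [0.75,0.0002,0,-0.0004,0,0,0],
  [0.75,0.0002,0,-0.0004,0,0,0],
  [0.75,0.0002,0,-0.0004,0,0,0],
  [0.75,0.0002,0,-0.0004,0,0,0],
  [0.75,0.0002,0,-0.0004,0,0,0],
  [0.75,0.0002,0,-0.0004,0,0,0],
  [0.75,0.0002,0,-0.0004,0,0,0],
  [0.75,0.0002,0,-0.0004,0,0,0],
  [0.75,0.0002,0,-0.0004,0,0,0],
])

```text
t: 24.38
ee_pos: [625.6, -37.3, 127.5]
ee_rot: [0.043, 0.969, 0.01, 0.244]
force: [0.3, 0.5, 0.1]
gripper_width: 64.1
gripper_force: 0.0
```

```bash
python3 - <<'E'
from h import *
d=get_image('scene')
print("expect spot/stop/2nd",proj(d,[plate([187,0,35]),plate([25,0,35]),plate([75,0,35])]).ravel())
h=cv2.cvtColor(d['image'],cv2.COLOR_RGB2HSV)
x,y=proj(d,plate([187,0,18]))[0].astype(int); print("patch at spot hsv",h[y-3:y+4,x-4:x+5].reshape(-1,3).mean(0), h[y-3:y+4,x-4:x+5].reshape(-1,3).std(0))
E
```

```text
expect spot/stop/2nd [283.8779 217.8679 304.512  209.6364 298.6936 211.9575]
patch at spot hsv [ 20.1905  44.1111 134.1746] [ 3.2701 32.861  21.3746]
```

The spot is now bright and grey, so the third block slid. Retreat along the plate normal and look.

Emit:
send_rows([
  [0.75,-0.018,0,0.034,0,0,0],
  [0.75,-0.036,0,0.068,0,0,0],
  [0.75,-0.054,0,0.1,0,0,0],
  [0.75,-0.09,0,0.13,0,0,0],
  [0.75,-0.1,0.04,0.15,0,0,0],
  [0.75,-0.11,0.08,0.15,0,0,0],
  [0.75,-0.12,0.12,0.15,0,0,0],
  [0.75,-0.12,0.16,0.15,0,0,0],
  [0.75,-0.12,0.2,0.15,0,0,0],
  [0.75,-0.12,0.24,0.15,0,0,0],
  [0.75,-0.12,0.28,0.15,0,0,0],
  [0.75,-0.12,0.32,0.15,0,0,0],
  [0.75,-0.12,0.32,0.15,0,0,0],
])

```text
t: 25.52
ee_pos: [504.9, 288.6, 275.9]
ee_rot: [0.041, 0.969, 0.01, 0.243]
force: [0.5, -1.5, -0.7]
gripper_width: 64.1
gripper_force: 0.0
```

```bash
python3 - <<'E'
from h import *
t=get_image('top');s=get_image('scene')
print("expect top stop/2nd",proj(t,[plate([25,0,35]),plate([75,0,35])]).ravel())
for c,b,a in blobs(t,(15,130,110),(32,255,255),(300,165,420,222),amin=5): print(c,a)
print(read_state()['t'])
a=s['image'][150:270,200:360,::-1];b=t['image'][120:240,290:430,::-1]
cv2.imwrite('pics/end.png',cv2.resize(np.hstack([a,b]),None,fx=2.6,fy=2.6,interpolation=2))
E
```

```text
expect top stop/2nd [333.8755 208.59   335.1617 195.7249]
[333.6846 201.6013] 256.09375
[397.7504 191.4475] 130.40625
[336.2784 174.3589] 67.34375
25.6167
```

View pics/end.png

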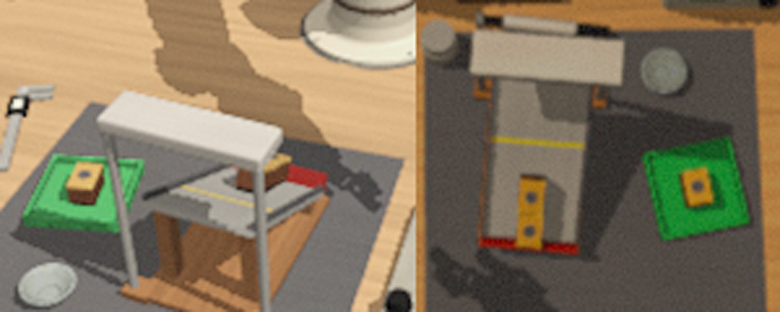

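Two blocks lie in line at the stop, at (530,198) and (530,232) in the crop, and the good block stands upright in the tray at (697,187). Handing in.

```bash
python3 -c "
from station import *
print(sign_off())"
```

```text
the job is handed in; nothing more can be done
None
```

The block that started farthest from the robot on the board has grippy pads and now stands upright in the green tray; the other two slid and rest in line at the stop. I handed the job in at about 26 s, but sign-off returned no verdict.

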